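# Pin the hold-down's presser shoe and snap its hairpin clip home

## Robot

A 6-joint arm with a two-finger parallel gripper is mounted at the origin on the work surface. World frame = base frame: x ahead of the robot, y to its left, z up, the work surface at z = 0. Lengths are in m, angles in rad, forces in N, time in s.
With the tool pointing down it reaches from about 0.3 to 0.775 m from the base axis. Payload 14.6 kg.
Tool frame: the origin (TCP) lies between the finger pads; the fingertips stand 19 mm ahead of it and the grasp point (between the pads) is the TCP (ctrl.finger_overhang is the distance from the TCP to the fingertips, in m); z points along the fingers, y is the direction in which the jaws open and shut (so a half turn about z gives the same grasp; the last joint's range is limited). The gripper opens to 94 mm and grips with 3 to 60 N. Pads are 16 mm wide; open, the fingers measure 119 mm over their backs; the gripper's body (75 mm by 177 mm) begins 78 mm behind the grasp point.
Start: joints at [1.246, 0.3, 1.521, -0, 1.321, -0.067], TCP at [0.14, 0.532, 0.224] pointing down, gripper open.
Joint ranges: [-3.03, 3.03], [-0.79, 2.21], [0.23, 2.52], [-1.04, 4.18], [0, 3.07], [-2.55, 2.55]. Speed limits (rad/s): [2.22, 2.22, 2.57, 3.14, 3.14, 3.14].

## Interface

Orientations are given as [roll, pitch, yaw] about the fixed x, y, z axes, in that order (R = Rz(yaw) Ry(pitch) Rx(roll)).
In Python, from station import ctrl gives the robot as it stands.
- The arm moves only by the tool send_rows, never from a script. Its argument "series" is a list of rows, each a list of 7 numbers: the turn, a rotation vector about the tool's x, y, z in degrees, then the shift along the tool's x, y, z in m, then the gripper's target within -1 to 1 (fully open at 1, half-way at 0, shut at -1). A call has 1 to 8 rows; each row is the pose to reach, as a shift and turn from the pose commanded when the call began, along the tool's axes at that moment; what a row does not reach only later rows make up. A row lasts 1/10 s, in which the tool goes at most 50 mm and 8.59 degrees, less where a joint would pass 70% of its speed; a pose out of reach is approached as far as the arm can. A call with a gripper value outside its range is refused whole. The fingers move at their own pace and stop on an object; "force" is the grip in N (left out, the last holds). Time passes only in rows, so rows that repeat a pose let the fingers close. It gives the time, the measured TCP pose, the force and the opening at its end, in the units of the state.
- ctrl.get_obs(): the state, without advancing time (a new reading comes with each control period).
- ctrl.camera(name): name is "scene" or "top" or "wrist"; returns a dict with "pixels" (480x640x3 uint8, red, green, blue), "z_map" (480x640 float32, m along the optical axis (not along the pixel's ray), 0 where there is no reading), "fov_y" (degrees; the focal length in pixels is half the picture's height over the tangent of half this angle, whatever the lens; pixels are square), "cx", "cy" (the principal point, pixels), "k1" (the pictures are not rectified: a ray, as slopes to the right and down, at radius r is drawn at 1 + k1 r^2 times it, then the intrinsics apply), "R" (3x3) and "t" (3): a world point X has camera coordinates R X + t. Camera axes: x right, y down, z forward; pixel columns grow to the right and rows downward; lengths in m; the calibration is good to about 2 mm. A picture is of the moment at which its call begins.
- ctrl.hand_in(): hands the job in, once; it reports no verdict.
The state is a dict: "time_s": time; "qpos": joint angles; "joint_vel": joint speeds; "tau": joint torques, N m; "ee_pos": TCP position; "eef_rot": TCP orientation; "force": force on the tool from outside, world axes, zero at the start; "moment": the same for the moment, N m; "grip_width": finger opening in m.
Only numpy, scipy, OpenCV 4.12 (cv2) and the standard library are available. Lean on these libraries where they do the work, as an engineer would, in place of code of your own. Each camera call takes 0.05 s, during which the arm holds its last target.

## Task

The pin that holds the presser shoe in the fork of the sprung hold-down has worked part of the way out: push it in by its head until the head bears on the fork. Then take the hairpin clip off the rim of the orange nail box and push it down over the groove at the pin's other end until it snaps past its bulge and sits fully home, and let go. Work by feel: never press the pin, the clip or the hold-down harder than about 25 N, and leave the nail box, the glue, the spare pin and the hand tools where they are.

Things in the scene. Friction and masses are not known exactly. Their poses are not given: they have to be found in the camera images.
- holddown: Grey sprung hold-down, bolted down. Origin on the bench under the bore's middle; x runs along the arm from the fork (near the robot) to the pivot post, y along the bore, z up. Arm: bar 24 mm wide, top at z 74 mm, hinged 170 mm behind the fork at z 62. Fork cheeks 8 mm thick, x -15 to 19 mm, z 49 to 75 mm, outer faces at y +21 and -21.
- fork (a point): Mouth of the bore in the fork's +y cheek: its centre on the outer face (hold-down frame 0, +21, 62 mm with the arm up). Moves with the arm, axes as the hold-down's. Bore 14 mm wide, level, along y.
- boss (a point): End face centre, on the bore's axis, of the round steel boss (21 mm across, 8 mm long) on the fork's -y cheek, at y -29 mm. The pin's groove comes out here.
- shoe (a point): Middle of the underside of the shoe (50 x 40 mm) under the fork, 34 mm below the bore, z 28 mm with the arm up. Pressed down, the sprung arm yields: 1 to 3 N to start, 0.3 N per mm more, until the shoe lands on the plywood offcut lying below and is solid. Offcuts are 9, 18 or 27 mm thick, shuffled, so it yields 19, 10 or 1 mm: not measured, to be felt.
- pin_head (a point): Centre of the head (disc 22 mm across, 6 mm thick) of the steel clevis pin, on the fork's +y side. The pin's y axis points from groove end to head; it may be rolled about it. Shank 12.5 mm in diameter, 67 mm below the head. It starts 20 to 26 mm short of home, loose in the bore (axis 0.75 mm below the bore's), and slides in with 0.5 to 3 N.
- pin_seat (a point): Centre of the underside of the pin's head, 3 mm in -y of pin_head. With the pin home it lies at fork (0.75 mm lower) and the head bears on the solid cheek.
- pin_groove (a point): Middle of the groove near the pin's far end, 59 mm in -y of pin_head: 12 mm long, 10 mm in diameter, between the shank and an end collar 5 mm long, both 12.5 mm. With the pin home it lies 35 mm in -y of the hold-down's origin, 6 mm beyond the boss. Axes as the pin's.
- clip_coil (a point): Centre of the coil eye (24 mm across, 12.5 mm long) of the steel hairpin clip (4 mm wire, 66 mm tall, 50 g), where to grasp it: across x, from above. Clip axes: y along the coil, x across the two legs, z up. It starts astride the near rim of the orange box, legs down, coil's bottom 14 mm above the rim. It lifts straight off.
- clip_pocket (a point): Where the pin's axis lies when the clip is home, 32 mm below clip_coil on the clip's z: a 10 mm wide pocket between the legs. The solid crook above it ends 6 mm higher (on the rim at the start), so the clip stops on the groove 1 mm lower than centred.
- clip_bulge (a point): Middle of the throat between the legs' bulges, 8 mm below clip_pocket, 5.4 mm clear; below it the legs flare over 13 mm to tips 18 mm apart clear. Pushed down over the groove the springy legs (in line with the coil's middle) part at 6 to 14 N; past the bulge the force drops at once, then rises when the crook stops on the groove.
- nailbox: Open orange box of nails, 130 (x) x 110 (y) x 62 mm high, walls 5 mm, 0.7 to 1.1 kg, loose. Origin under its middle. The clip sits on its -x wall (the near one), within 20 mm of its middle.
- glue: Cream glue bottle with a brown cap and nozzle, 66 mm across, 172 mm high, standing. Origin under its middle. Bystander.
- hammer: Hammer lying flat, 260 mm long. Bystander.
- spare_pin: Short spare pin standing on its 25 mm head, 39 mm high. Bystander.
- chisel: Chisel with a blue handle, 245 mm long, lying flat. Bystander.

How it is judged:
On the way, in this order (a step that is already met when the one before it is completed fails the run):
1. the pin is pushed in until its head bears on the fork (gap under 1.5 mm) (y of pin_seat in the frame of fork below 0.0015 m), for 0.2 s.
2. the clip has snapped over the groove, pin still home (y of pin_seat in the frame of fork below 0.0015 m and x of pin_groove in the frame of clip_pocket between -0.002 and 0.002 m and z of pin_groove in the frame of clip_pocket between -0.0022 and 0.0022 m and y of pin_groove in the frame of clip_pocket between -0.005 and 0.005 m and angle between the y axis of clip_pocket and the y axis of pin_groove, either way round below 0.2 rad), for 0.2 s.
At the end, for the whole second after the job is handed in: Pin home (gap under its head less than 1.5 mm); the clip's pocket on the pin's groove within 2 mm across the legs, 2.2 mm along them and 5 mm along the pin, coil axis within 0.2 rad of the pin's (it may swing round the pin); clip released and staying there (all of step 2 and horizontal distance between pin_seat and fork below 0.004 m); the robot touches nothing.
It fails at once if the fingers press the pin harder than 25 N (contact force between the fingers and pin above 25 N).
It fails at once if the clip is pressed on the pin harder than 25 N (contact force between clip and pin above 25 N).
It fails at once if the robot presses the hold-down harder than 25 N (contact force between the arm and holddown above 25 N).
It fails at once if the nail box is shifted by more than 25 mm (distance of nailbox from where it was at the start of the episode above 0.025 m).
It fails at once if the glue bottle is knocked over, or it, the hammer, the chisel or the spare pin is shifted by more than 20 mm (angle between glue's own z axis and vertical above 0.4 rad or distance of any of glue, hammer, chisel, spare_pin from where it was at the start of the episode above 0.02 m).
It also fails if it takes over 64 s, if anything falls off the work surface, if the arm or the gripper's body presses on something with over 40 N, if the wrist force passes 120 N, or if a joint passes its speed limit or range.

## Working session

There is one attempt and no reset: what is moved stays moved. The work goes in short steps, Python scripts to look and compute and a tool call to move; the robot and the scene stay as the last step left them, time stands still between calls to the robot, and variables do not carry over. Pictures are saved under pics/ and viewed, and the job is handed in when it is done.

Besides the shell and the picture viewer there is one more tool, called after "Emit:" as name(argument=value, ...) on one line, values as JSON. send_rows: Moves the arm, as the interface text tells. Its arguments: {"type":"object","properties":{"series":{"type":"array"},"force":{"type":"number"}},"required":["series"]}

```bash
ls; mkdir -p pics; cat > h.py <<'E'
import numpy as np, cv2
from station import ctrl
def K(c):
    f=240/np.tan(np.radians(c["fov_y"])/2); return f
def snap(n,tag):
    c=ctrl.camera(n); np.savez(f"pics/{tag}.npz",**c); cv2.imwrite(f"pics/{tag}.png",c["pixels"][:,:,::-1]); return c
def load(tag):
    d=np.load(f"pics/{tag}.npz"); return {k:(d[k] if d[k].ndim else d[k].item()) for k in d}
def ray(c,u,v):
    f=K(c); d=np.array([(u-c["cx"])/f,(v-c["cy"])/f]); s=d.copy()
    for _ in range(20): s=d/(1+c["k1"]*(s@s))
    return np.array([s[0],s[1],1.])
def onz(c,u,v,z):
    R,t=np.array(c["R"]),np.array(c["t"]); o=-R.T@t; d=R.T@ray(c,u,v); return o+d*(z-o[2])/d[2]
def dep(c,u,v):
    R,t=np.array(c["R"]),np.array(c["t"]); z=c["z_map"][int(round(v)),int(round(u))]; return R.T@(ray(c,u,v)*z-t)
def proj(c,X):
    R,t=np.array(c["R"]),np.array(c["t"]); p=R@np.array(X)+t; s=p[:2]/p[2]; s=s*(1+c["k1"]*(s@s)); return K(c)*s+[c["cx"],c["cy"]]
E
python3 - <<'E'
from h import *
for n in("scene","top","wrist"):
    c=snap(n,n+"0"); print(n,c["fov_y"],c["cx"],c["cy"],c["k1"],-np.array(c["R"]).T@c["t"])
print(ctrl.get_obs(), ctrl.finger_overhang)
E
```

```text
pics
scene 46.64227160701544 314.9598299853319 243.65086341993236 0.004053896324510159 [ 0.99717268 -0.88220298  0.85404998]
top 54.99043438361566 317.111007196023 238.07205800292834 -0.07219865096608402 [ 0.37007631 -0.03662097  1.11988927]
wrist 63.19159612090157 323.7684714353261 242.54993778563866 0.010915191757434368 [0.06925467 0.55084126 0.38381739]
{'time_s': 0.15, 'qpos': array([ 1.24641493e+00,  3.00368392e-01,  1.52142048e+00,  3.00134282e-05,
        1.32068515e+00, -6.66161002e-02]), 'joint_vel': array([ 0.00081558, -0.00080642, -0.00030797,  0.00198052,  0.00014827,
        0.00098682]), 'tau': array([ 6.59373381e-04, -5.31957185e+01, -3.52825212e+01,  7.08525418e-02,
        2.34600913e-02, -1.19491642e-04]), 'ee_pos': array([0.1401553 , 0.53166388, 0.2240106 ]), 'eef_rot': array([-3.14071518e+00, -8.76778166e-05,  2.88381988e+00]), 'force': array([-0.16159171,  0.13843689, -0.45846999]), 'moment': array([-0.01682827, -0.00273022, -0.02875176]), 'grip_width': 0.0938105303688} 0.019
```

View pics/scene0.png

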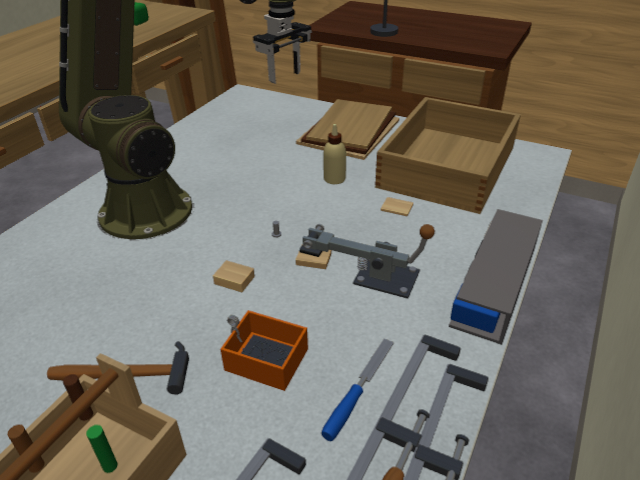

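View pics/top0.png

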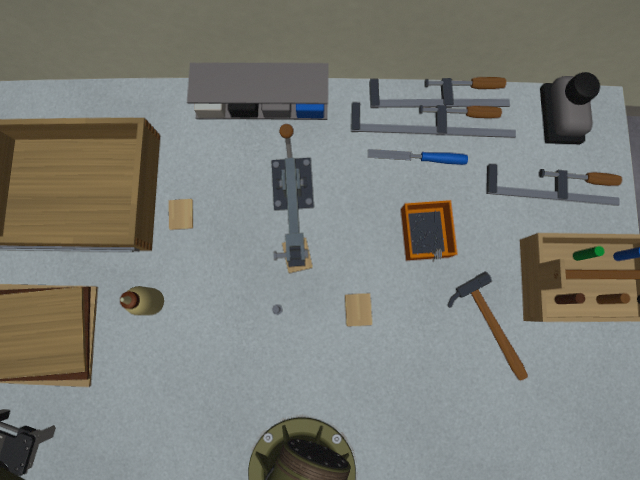

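View pics/wrist0.png

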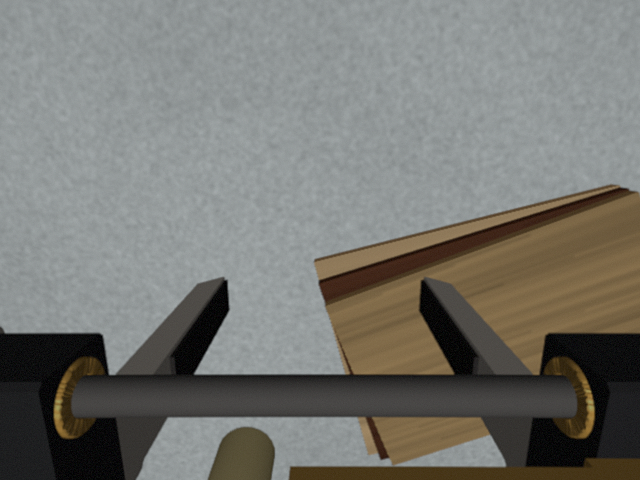

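The top view shows the fork near (295,255) with the pin head at about (278,255), the box centred at (428,231) and the clip at (437,254). I'll zoom in on both next.

```bash
python3 - <<'E'
from h import *
c=load("top0"); s=load("scene0")
def crop(c,u0,v0,w,h,k,n): cv2.imwrite(f"pics/{n}.png",cv2.resize(c["pixels"][v0:v0+h,u0:u0+w,::-1],None,fx=k,fy=k,interpolation=cv2.INTER_CUBIC))
a=cv2.resize(c["pixels"][220:290,260:330,::-1],(400,400),interpolation=2)
b=cv2.resize(c["pixels"][195:265,395:465,::-1],(400,400),interpolation=2)
d=cv2.resize(s["pixels"][215:285,280:350,::-1],(400,400),interpolation=2)
e=cv2.resize(s["pixels"][305:375,215:285,::-1],(400,400),interpolation=2)
cv2.imwrite("pics/z0.png",np.hstack([a,b]));cv2.imwrite("pics/z1.png",np.hstack([d,e]))
for p in[(278,255),(284,255),(295,255),(290,237),(293,210),(293,200),(437,254),(437,258),(277,310),(404,205),(452,203),(457,256),(407,257),(290,160)]: print(p,dep(c,*p).round(4))
E
```

```text
(278, 255) [0.4964 0.0594 0.0674]
(284, 255) [0.4966 0.0456 0.0679]
(295, 255) [0.4958 0.0198 0.0768]
(290, 237) [0.538  0.0324 0.072 ]
(293, 210) [0.6004 0.0265 0.0774]
(293, 200) [0.6236 0.0269 0.0799]
(437, 254) [ 0.499  -0.2987  0.0999]
(437, 258) [ 0.5015 -0.3235  0.0027]
(277, 310) [0.3712 0.0607 0.0434]
(404, 205) [ 0.6199 -0.2341  0.0588]
(452, 203) [ 0.6401 -0.3653  0.0024]
(457, 256) [ 5.073e-01 -3.740e-01 -2.000e-04]
(407, 257) [ 0.4998 -0.2445  0.03  ]
(290, 160) [0.721  0.0363 0.0774]
```

View pics/z0.png

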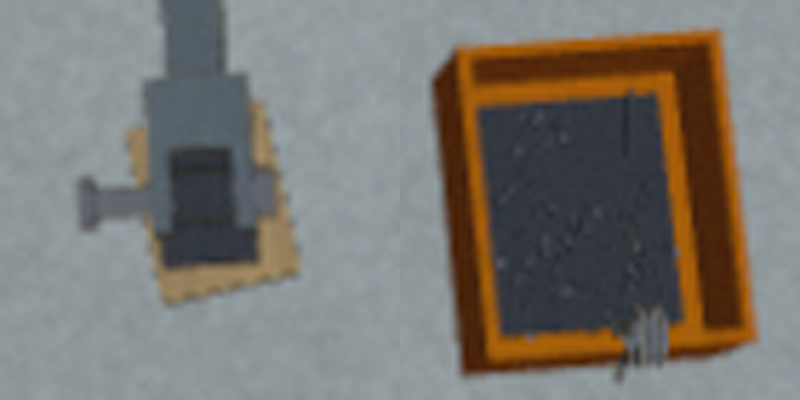

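View pics/z1.png

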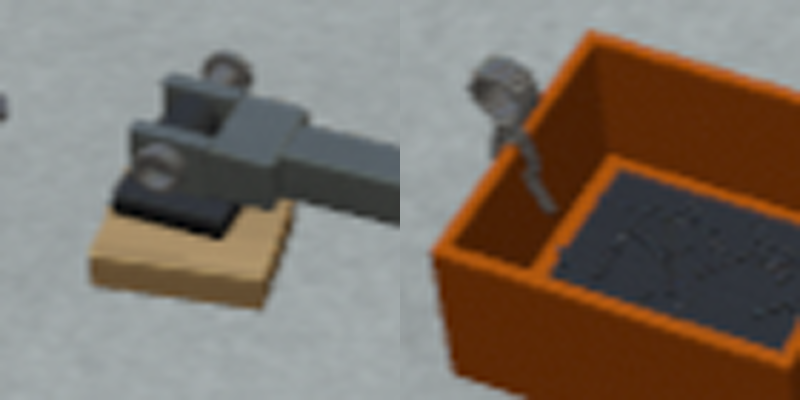

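The zooms show the pin sticking out on the +y side with its head at about x 0.496, y 0.06, and the clip on the near rim at about (0.499,-0.299). I'll bring the wrist camera over the fork.

```bash
cat >> h.py <<'E'
from scipy.spatial.transform import Rotation as Rn
def row(pos,yaw,pitch=0.,o=None):
    o=o or ctrl.get_obs(); R0=Rn.from_euler('xyz',o['eef_rot']); R1=Rn.from_euler('xyz',[np.pi,pitch,yaw])
    print("turn",np.degrees((R0.inv()*R1).as_rotvec()).round(2),"shift",R0.inv().apply(np.array(pos)-o['ee_pos']).round(4))
E
python3 - <<'E'
from h import *
o=ctrl.get_obs(); R0=Rn.from_euler('xyz',o['eef_rot']); c=load("wrist0")
print((c["R"]@R0.as_matrix()).round(3), R0.inv().apply(-c["R"].T@c["t"]-o['ee_pos']))
t=load("top0"); z=t["z_map"]
# arm centreline: points 0.065<z<0.085
P=[];
for v in range(205,250):
    pts=[dep(t,u,v) for u in range(270,312)]; g=[p for p in pts if .066<p[2]<.09]
    if len(g)>4: P.append([g[0][0],g[0][1],g[-1][1]])
P=np.array(P); print(P[::5].round(4)); print(np.polyfit(P[:,0],P[:,1:].mean(1),1))
row([.5,-.02,.23],np.pi/2)
E
```

```text
[[-0.     1.     0.001]
 [-0.967  0.    -0.254]
 [-0.254 -0.001  0.967]] [ 0.07346093  0.00032901 -0.1598007 ]
[[0.6124 0.0385 0.0177]
 [0.6011 0.0384 0.0174]
 [0.589  0.038  0.015 ]
 [0.5774 0.0355 0.0146]
 [0.5654 0.0351 0.0143]
 [0.5538 0.0349 0.0119]
 [0.5422 0.0416 0.0024]
 [0.5302 0.0412 0.0023]
 [0.519  0.0411 0.002 ]]
[ 0.082313  -0.0221982]
turn [-5.000e-02  3.000e-02  7.523e+01] shift [-0.4886 -0.4417 -0.0056]
```

Emit:
send_rows(series=[[0,0,75.2,-0.446,-0.43,0,-1],[0,0,75.2,-0.446,-0.43,0,-1],[0,0,75.2,-0.446,-0.43,0,-1],[0,0,75.2,-0.446,-0.43,0,-1],[0,0,75.2,-0.446,-0.43,0,-1],[0,0,75.2,-0.446,-0.43,0,-1],[0,0,75.2,-0.446,-0.43,0,-1],[0,0,75.2,-0.446,-0.43,0,-1]], force=30)

```text
time_s: 0.95
ee_pos: [0.3484, 0.188, 0.2246]
eef_rot: [3.141, -0.0, 1.678]
force: [1.3, 0.3, -0.4]
grip_width: 0.0336
```

```bash
python3 - <<'E'
from h import *
row([.5,.025,.23],np.pi/2+.08)
E
```

```text
turn [ 0.03 -0.01  1.55] shift [-0.1783  0.1333 -0.0054]
```

Emit:
send_rows(series=[[0,0,0,0,0,0,-1],[0,0,0,0,0,0,-1]])

```text
time_s: 1.15
ee_pos: [0.3482, 0.1893, 0.2244]
eef_rot: [-3.141, -0.0, 1.682]
force: [-0.0, -0.4, 0.8]
grip_width: 0.0171
```

```bash
python3 - <<'E'
from h import *
print(ctrl.get_obs()['ee_pos'])
row([.5,.025,.23],np.pi/2+.08)
E
```

```text
[0.34818008 0.18926326 0.22438164]
turn [-0.01 -0.    1.79] shift [-0.1801  0.1327 -0.0057]
```

Emit:
send_rows(series=[[0,0,1.8,-0.18,0.133,0,-1],[0,0,1.8,-0.18,0.133,0,-1],[0,0,1.8,-0.18,0.133,0,-1],[0,0,1.8,-0.18,0.133,0,-1],[0,0,1.8,-0.18,0.133,0,-1],[0,0,1.8,-0.18,0.133,0,-1],[0,0,1.8,-0.18,0.133,0,-1]])

```text
time_s: 1.85
ee_pos: [0.5, 0.0275, 0.224]
eef_rot: [-3.141, -0.0, 1.655]
force: [-0.4, 0.4, 0.1]
grip_width: 0.0005
```

```bash
python3 - <<'E'
from h import *
c=snap("wrist","w1"); o=ctrl.get_obs(); print(o['ee_pos'],o['eef_rot'])
E
```

```text
[0.4998109  0.02776115 0.22422841] [-3.14097068e+00 -2.61117934e-04  1.65503039e+00]
```

View pics/w1.png

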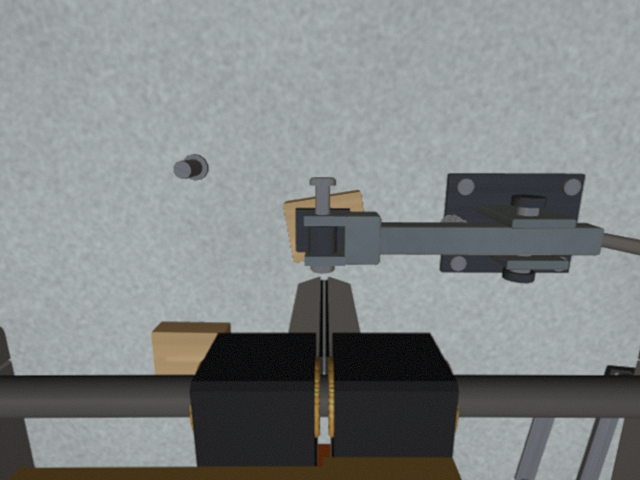

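The wrist view shows the pin head at (323,181), the fork cheeks at rows ~219 and ~262 and the boss at (323,268). The bar runs right with a slight tilt.

```bash
python3 - <<'E'
from h import *
c=load("w1")
cv2.imwrite("pics/w1z.png",cv2.resize(c["pixels"][160:290,270:400,::-1],(600,600),interpolation=2))
# bar edges with depth
top=[];bot=[]
for u in range(390,590,10):
    col=[(v,dep(c,u,v)) for v in range(205,280)]
    g=[p for v,p in col if .066<p[2]<.085]
    top.append(g[0][:2]);bot.append(g[-1][:2])
m=(np.array(top)+np.array(bot))/2; print(m[::4].round(4),np.polyfit(m[:,0],m[:,1],1))
print("bar yaw via edges",[np.polyfit(*np.array(q).T,1)[0].round(4) for q in(top,bot)])
for u in (310,315,320,323,326,330,335):
    print(u,[tuple(dep(c,u,v).round(3)) for v in (179,181,183,190,200,210,265,268,270)])
for v in range(212,275,1):
    print(v,dep(c,313,v).round(4),dep(c,350,v).round(4)) if v in(214,215,216,217,218,219,220,260,261,262,263,264,265,266,267) else 0
E
```

```text
[[0.5555 0.0258]
 [0.5883 0.029 ]
 [0.621  0.0314]
 [0.656  0.0274]
 [0.6839 0.0365]] [ 0.08612671 -0.02235308]
bar yaw via edges [np.float64(0.166), np.float64(0.0026)]
310 [(np.float64(0.485), np.float64(0.07), np.float64(0.064)), (np.float64(0.485), np.float64(0.068), np.float64(0.066)), (np.float64(0.485), np.float64(0.066), np.float64(0.064)), (np.float64(0.484), np.float64(0.053), np.float64(0.0)), (np.float64(0.485), np.float64(0.045), np.float64(0.017)), (np.float64(0.487), np.float64(0.04), np.float64(0.039)), (np.float64(0.491), np.float64(-0.0), np.float64(0.074)), (np.float64(0.491), np.float64(-0.007), np.float64(0.061)), (np.float64(0.49), np.float64(-0.03), np.float64(-0.001))]
315 [(np.float64(0.489), np.float64(0.07), np.float64(0.068)), (np.float64(0.489), np.float64(0.069), np.float64(0.069)), (np.float64(0.49), np.float64(0.067), np.float64(0.07)), (np.float64(0.49), np.float64(0.061), np.float64(0.061)), (np.float64(0.491), np.float64(0.053), np.float64(0.063)), (np.float64(0.491), np.float64(0.044), np.float64(0.063)), (np.float64(0.495), np.float64(0.0), np.flo
[... 2909 characters left out ...]
0706]
216 [0.4901 0.0416 0.0752] [0.5199 0.0437 0.0731]
217 [0.4902 0.0405 0.0741] [0.5201 0.0427 0.0722]
218 [0.4902 0.0398 0.0747] [0.52   0.0422 0.0738]
219 [0.4903 0.0391 0.0751] [0.52   0.0415 0.0745]
220 [0.4903 0.038  0.0736] [0.5201 0.0407 0.0745]
260 [0.4929 0.0043 0.074 ] [0.5236 0.0069 0.074 ]
261 [0.493  0.0038 0.075 ] [0.5236 0.0061 0.0742]
262 [0.4931 0.0027 0.0745] [0.5237 0.0054 0.0748]
263 [0.4931 0.0018 0.0742] [0.5239 0.004  0.073 ]
264 [0.4932 0.0014 0.0759] [0.524  0.0032 0.0733]
265 [ 4.933e-01 -2.000e-04  7.360e-02] [ 0.5312 -0.0212 -0.0008]
266 [ 0.4933 -0.0025  0.0691] [ 5.312e-01 -2.200e-02  2.000e-04]
267 [ 0.4934 -0.0037  0.0683] [ 5.314e-01 -2.320e-02 -3.000e-04]
```

View pics/w1z.png

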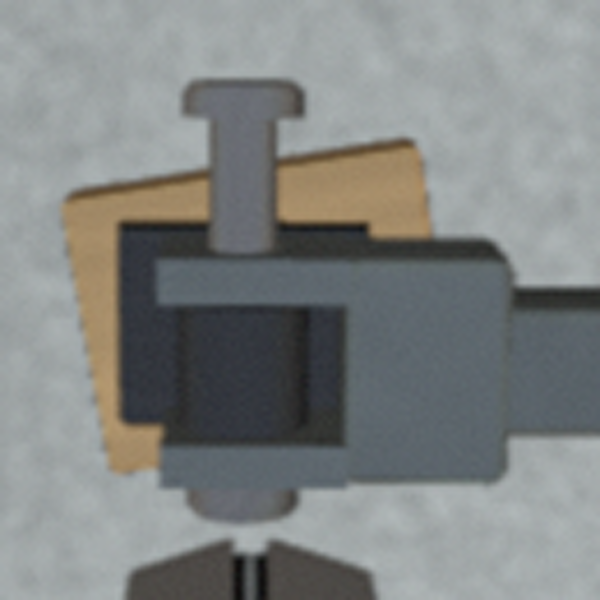

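Hold-down origin comes out at about (0.4995, 0.0213) with yaw about 0.08. The head's outer face is at (0.4955, 0.071), so the gap is about 23 mm. I'll move the closed fingers outside the head at bore height.

```bash
python3 - <<'E'
from h import *
row([.4935,.096,.0705],np.pi/2+.08)
E
```

```text
turn [-0.04 -0.01  0.24] shift [ 0.0685 -0.0005  0.1537]
```

Emit:
send_rows(series=[[0,0,0.2,0.045,0,0.01,-1],[0,0,0.2,0.0685,0,0.05,-1],[0,0,0.2,0.0685,0,0.095,-1],[0,0,0.2,0.0685,0,0.13,-1],[0,0,0.2,0.0685,0,0.154,-1],[0,0,0.2,0.0685,0,0.154,-1],[0,0,0.2,0.0685,0,0.154,-1]])

```text
time_s: 2.6
ee_pos: [0.4947, 0.0954, 0.0715]
eef_rot: [3.141, -0.0, 1.651]
force: [-1.2, 0.2, 0.3]
grip_width: 0.0008
```

```bash
python3 - <<'E'
from h import *
c=snap("wrist","w2"); o=ctrl.get_obs(); print(o['ee_pos'],o['eef_rot'],o['force'])
E
```

```text
[0.49514742 0.0951756  0.07203734] [ 3.13963989e+00 -1.07505628e-04  1.65019177e+00] [ 0.27724344 -0.473854    0.09478316]
```

View pics/w2.png

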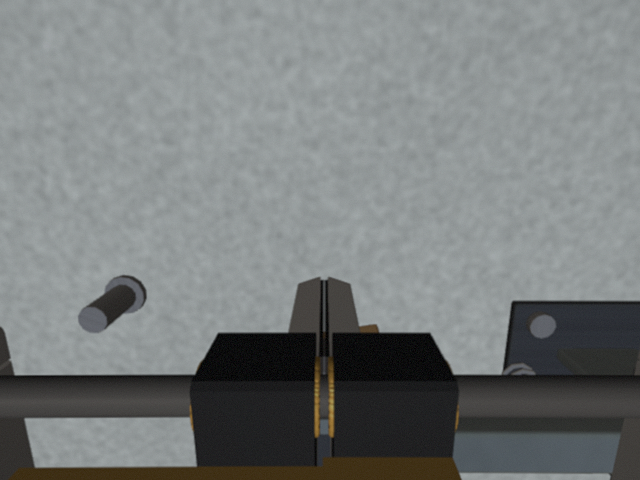

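The fingers are clear of the head and everything else. Now I'll push in -y (tool -x), slowing toward the end.

Emit:
send_rows(series=[[0,0,0,-0.006,0,0,-1],[0,0,0,-0.011,0,0,-1],[0,0,0,-0.015,0,0,-1],[0,0,0,-0.018,0,0,-1],[0,0,0,-0.021,0,0,-1],[0,0,0,-0.024,0,0,-1],[0,0,0,-0.027,0,0,-1],[0,0,0,-0.03,0,0,-1]])

```text
time_s: 3.45
ee_pos: [0.4971, 0.0642, 0.0704]
eef_rot: [-3.142, -0.0, 1.649]
force: [0.1, 1.0, 0.5]
grip_width: 0.0007
```

Emit:
send_rows(series=[[0,0,0,-0.0015,0,0,-1],[0,0,0,-0.003,0,0,-1],[0,0,0,-0.004,0,0,-1],[0,0,0,-0.005,0,0,-1]])

```text
time_s: 3.85
ee_pos: [0.4975, 0.0594, 0.0704]
eef_rot: [-3.142, -0.0, 1.649]
force: [0.5, 0.9, -0.5]
grip_width: 0.0004
```

Emit:
send_rows(series=[[0,0,0,-0.0007,0,0,-1],[0,0,0,-0.0014,0,0,-1],[0,0,0,-0.002,0,0,-1]])

```text
time_s: 4.15
ee_pos: [0.4976, 0.0576, 0.0704]
eef_rot: [3.142, -0.0, 1.649]
force: [0.5, 6.3, 0.1]
grip_width: 0.0007
```

Emit:
send_rows(series=[[0,0,0,-0.0005,0,0,-1],[0,0,0,-0.001,0,0,-1]])

```text
time_s: 4.35
ee_pos: [0.4977, 0.0575, 0.0705]
eef_rot: [3.142, -0.002, 1.649]
force: [-0.4, 13.1, 0.1]
grip_width: 0.0
```

Force jumped to 6 N and then 13 N with no motion, so the head bears on the fork. I'll back off, rise, and go look at the clip.

Emit:
send_rows(series=[[0,0,0,0.01,0,0,-1],[0,0,0,0.03,0,0,-1],[0,0,0,0.03,0,-0.04,-1],[0,0,0,0.03,0,-0.08,-1],[0,0,0,0.03,0,-0.12,0],[0,0,0,0.03,0,-0.154,0],[0,0,0,0.03,0,-0.154,0]])

```text
time_s: 5.05
ee_pos: [0.4967, 0.0868, 0.2289]
eef_rot: [3.134, 0.0, 1.649]
force: [-0.1, -0.8, -0.7]
grip_width: 0.0209
```

```bash
python3 - <<'E'
from h import *
t=load("top0"); s=load("scene0")
hsv=cv2.cvtColor(t["pixels"],cv2.COLOR_RGB2HSV); m=((hsv[...,0]>5)&(hsv[...,0]<16)&(hsv[...,1]>200)&(hsv[...,2]>120)).astype(np.uint8)
cs=max(cv2.findContours(m,0,2)[0],key=cv2.contourArea)[:,0]
P=np.array([onz(t,u,v,.062) for u,v in cs])[:,:2].astype(np.float32); print(cv2.minAreaRect(P))
row([.50,-.28,.23],np.pi/2+.08)
E
```

```text
((0.6290098428726196, -0.32872384786605835), (0.0024259984493255615, 0.009550504386425018), 0.8664476871490479)
turn [ 0.42  0.01 -0.1 ] shift [-0.366  -0.0254 -0.0012]
```

Emit:
send_rows(series=[[0,0,0,-0.366,-0.025,0,0],[0,0,0,-0.366,-0.025,0,0],[0,0,0,-0.366,-0.025,0,0],[0,0,0,-0.366,-0.025,0,0],[0,0,0,-0.366,-0.025,0,0],[0,0,0,-0.366,-0.025,0,0],[0,0,0,-0.366,-0.025,0,0],[0,0,0,-0.366,-0.025,0,0]])

```text
time_s: 5.85
ee_pos: [0.4981, -0.284, 0.2229]
eef_rot: [-3.14, -0.0, 1.646]
force: [0.3, 0.7, -0.1]
grip_width: 0.0468
```

Emit:
send_rows(series=[[0,0,0,0,0,0,0.0],[0,0,0,0,0,0,0.0]])

```text
time_s: 6.05
ee_pos: [0.499, -0.2795, 0.2237]
eef_rot: [-3.141, -0.001, 1.649]
force: [-0.0, -0.4, -0.2]
grip_width: 0.0474
```

```bash
python3 - <<'E'
from h import *
c=snap("wrist","w3"); c=snap("top","t3");o=ctrl.get_obs(); print(o['ee_pos'],o['eef_rot'],o['force'])
cv2.imwrite("pics/t3z.png",cv2.resize(c["pixels"][220:290,260:330,::-1],(500,500),interpolation=2))
E
```

```text
[ 0.49925605 -0.27895862  0.22430598] [-3.14137010e+00 -2.70890808e-04  1.65040684e+00] [-0.87144605  0.51951988  0.27987151]
```

View pics/w3.png

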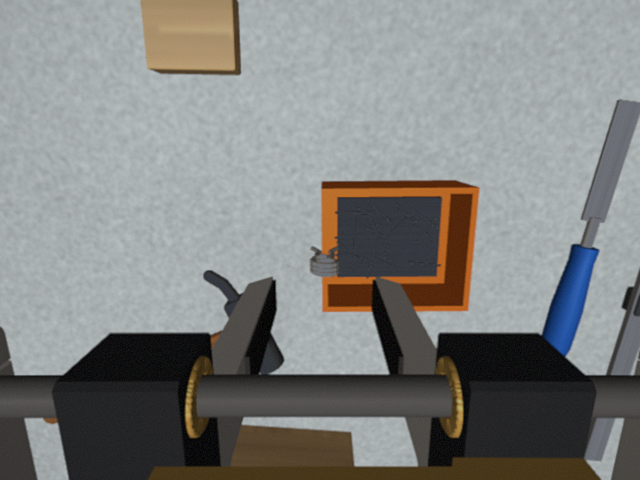

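View pics/t3z.png

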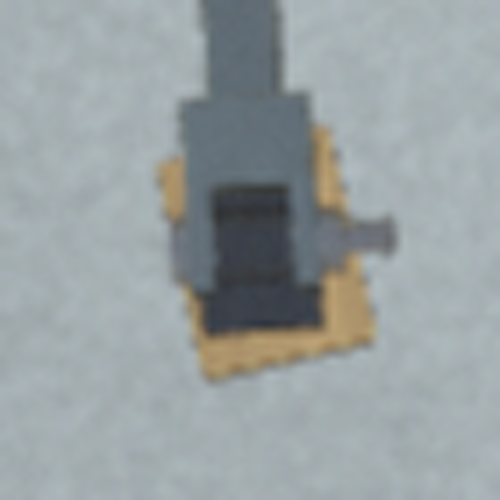

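The pin is home and its groove end sticks out on the right in the top view. In the wrist view the clip coil is at about (324,262) on the box's near rim.

```bash
python3 - <<'E'
from h import *
c=load("w3")
cv2.imwrite("pics/w3z.png",cv2.resize(c["pixels"][230:300,290:360,::-1],(560,560),interpolation=2))
pts=np.array([[u,v,*dep(c,u,v)] for u in range(300,350) for v in range(238,285)])
g=pts[(pts[:,4]>.075)]
print(len(g),g[:,2:].min(0),g[:,2:].max(0)); h=g[g[:,4]>.094]; print(h[:,2:].mean(0),h.min(0),h.max(0))
for v in sorted(set(g[:,1])):
    k=g[g[:,1]==v]; print(v,k[:,2].min().round(4),k[:,2].max().round(4),k[:,3].mean().round(4),k[:,4].max().round(4))
# rim near outer edge
hsv=cv2.cvtColor(c["pixels"],cv2.COLOR_RGB2HSV)
for v in list(range(190,245,6))+list(range(280,305,6)):
    r=[u for u in range(300,345) if hsv[v,u,1]>180 and hsv[v,u,2]>130]; print(v,r[0],r[-1],onz(c,r[0],v,.062)[:2].round(4),onz(c,r[-1],v,.062)[:2].round(4))
m=((hsv[...,0]<18)&(hsv[...,1]>180)&(hsv[...,2]>60)).astype(np.uint8)
for u in range(330,460,20):
    r=[v for v in range(175,330) if hsv[v,u,1]>180 and hsv[v,u,2]>150]; print(u,r[0],r[-1],onz(c,u,r[0],.062)[:2].round(4),onz(c,u,r[-1],.062)[:2].round(4))
E
```

```text
572 [ 0.48932879 -0.3075691   0.07539396] [ 0.51234515 -0.20593045  0.38359432]
[ 0.50060051 -0.29942284  0.1042603 ] [ 3.11000000e+02  2.47000000e+02  4.90445449e-01 -3.07569101e-01
  9.40087382e-02] [ 3.40000000e+02  2.78000000e+02  5.11230212e-01 -2.05930451e-01
  3.83594317e-01]
247.0 0.4937 0.4937 -0.2059 0.3836
249.0 0.4937 0.4937 -0.2059 0.3836
252.0 0.4937 0.4937 -0.2059 0.3836
254.0 0.4963 0.5012 -0.2955 0.0799
255.0 0.4931 0.5038 -0.2961 0.0812
256.0 0.4916 0.5038 -0.2967 0.0827
257.0 0.49 0.5047 -0.2974 0.0858
258.0 0.4893 0.5078 -0.2978 0.0879
259.0 0.4894 0.5101 -0.2983 0.0897
260.0 0.4895 0.5117 -0.2956 0.3836
261.0 0.4896 0.5116 -0.2992 0.0949
262.0 0.4896 0.5116 -0.2993 0.0965
263.0 0.4897 0.5116 -0.2973 0.0986
264.0 0.4897 0.5116 -0.2949 0.3836
265.0 0.4898 0.5118 -0.2986 0.1001
266.0 0.4899 0.5118 -0.2995 0.1004
267.0 0.4899 0.5119 -0.2972 0.3836
268.0 0.4899 0.5119 -0.3012 0.0996
269.0 0.49 0.5121 -0.3019 0.0997
270.0 0.4901 0.5114 -0.2994 0.3836
271.0 0.4901 0.5121 -0.3037 0.1001
272.0 0.491 0.5122 -0.3045 0.0998
273.0 0.4919 0.5123 -0.3051 0.1004
274.0 0.4927 0.5
[... 478 characters left out ...]
4 -0.2809] [ 0.5093 -0.28  ]
238 323 333 [ 0.4988 -0.2861] [ 0.5072 -0.2855]
244 323 336 [ 0.4992 -0.2914] [ 0.5102 -0.2905]
280 323 344 [ 0.5017 -0.3238] [ 0.52   -0.3224]
286 323 327 [ 0.5021 -0.3294] [ 0.5056 -0.3291]
292 323 327 [ 0.5026 -0.335 ] [ 0.5061 -0.3347]
298 323 327 [ 0.503  -0.3407] [ 0.5065 -0.3404]
304 324 327 [ 0.5043 -0.3463] [ 0.507  -0.3461]
330 189 310 [ 0.5013 -0.2443] [ 0.5101 -0.3516]
350 189 310 [ 0.5177 -0.243 ] [ 0.5279 -0.3502]
370 188 310 [ 0.534  -0.2409] [ 0.5457 -0.3488]
390 188 279 [ 0.5503 -0.2396] [ 0.5599 -0.3183]
410 188 282 [ 0.5667 -0.2383] [ 0.5777 -0.3197]
430 188 309 [ 0.583  -0.2371] [ 0.5988 -0.3436]
450 188 309 [ 0.5994 -0.2358] [ 0.6165 -0.3422]
```

View pics/w3z.png

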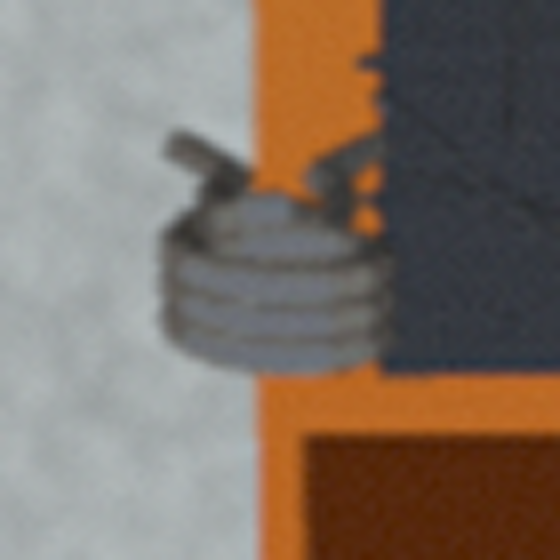

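```bash
python3 - <<'E'
from h import *
c=load("w3")
for v in range(252,279): print(v,*[dep(c,u,v)[1:].round(4) for u in (320,325,330)])
row([.501,-.3005,.088],np.pi/2+.078)
E
```

```text
252 [-0.302   0.0503] [-0.2984  0.0619] [-0.3003  0.0538]
253 [-0.3031  0.0497] [-0.299   0.0626] [-0.301   0.0548]
254 [-0.2953  0.0794] [-0.2956  0.0774] [-0.3006  0.0591]
255 [-0.2958  0.0806] [-0.296  0.079] [-0.2997  0.0652]
256 [-0.2966  0.0807] [-0.2968  0.0792] [-0.3     0.0674]
257 [-0.2976  0.0804] [-0.2973  0.0802] [-0.3002  0.0694]
258 [-0.2982  0.0809] [-0.2986  0.0786] [-0.2978  0.0804]
259 [-0.2995  0.0795] [-0.299   0.0803] [-0.2986  0.0804]
260 [-0.3004  0.0793] [-0.2998  0.0802] [-0.299   0.0819]
261 [-0.3009  0.0805] [-0.3009  0.0795] [-0.2998  0.0822]
262 [-0.3018  0.0804] [-0.3017  0.0796] [-0.3008  0.0817]
263 [-0.2968  0.0986] [-0.2971  0.0968] [-0.2965  0.0978]
264 [-0.2977  0.0985] [-0.2975  0.0982] [-0.2972  0.0982]
265 [-0.2983  0.099 ] [-0.2978  0.0996] [-0.2979  0.0985]
266 [-0.2992  0.0987] [-0.2985  0.0999] [-0.2986  0.0989]
267 [-0.3     0.0988] [-0.2059  0.3836] [-0.2997  0.0977]
268 [-0.3008  0.0987] [-0.3006  0.0985] [-0.3003  0.0984]
269 [-0.3015  0.099 ] [-0.3011  0.0995] [-0.3013  0.0978]
270 [-0.3025  0.0985] [-0.3017  0.1001] [-0.3015  0.0996]
271 [-0.3029  0.0998] [-0.303   0.0984] [-0.3026  0.0987]
272 [-0.3044  0.0977] [-0.3034  0.0997] [-0.3041  0.0967]
273 [-0.3053  0.0976] [-0.3048  0.0979] [-0.3046  0.0976]
274 [-0.3055  0.0991] [-0.3054  0.0986] [-0.3054  0.0977]
275 [-0.3067  0.0981] [-0.3062  0.0987] [-0.3056  0.0995]
276 [-0.3072  0.0991] [-0.3066  0.0997] [-0.3072  0.0973]
277 [-0.3436 -0.0004] [-0.3208  0.0624] [-0.3414  0.0035]
278 [-0.3448 -0.0006] [-0.3218  0.062 ] [-0.3422  0.0046]
turn [-0.01 -0.02  0.09] shift [-2.160e-02  1.000e-04  1.363e-01]
```

Emit:
send_rows(series=[[0,0,0,-0.022,0,0.03,0],[0,0,0,-0.022,0,0.065,0],[0,0,0,-0.022,0,0.1,0],[0,0,0,-0.022,0,0.125,0],[0,0,0,-0.022,0,0.136,0],[0,0,0,-0.022,0,0.136,0],[0,0,0,-0.022,0,0.136,0]], force=40)

```text
time_s: 6.85
ee_pos: [0.5014, -0.3022, 0.0899]
eef_rot: [3.14, 0.001, 1.65]
force: [-0.6, -0.3, -0.5]
grip_width: 0.0472
```

```bash
python3 - <<'E'
from h import *
c=snap("wrist","w4"); o=ctrl.get_obs(); print(o['ee_pos'],o['eef_rot'],o['force'])
E
```

```text
[ 0.5014628  -0.30244542  0.09009295] [3.13978201e+00 1.50128776e-03 1.64938857e+00] [ 0.09430337 -0.1150233   0.69868915]
```

View pics/w4.png

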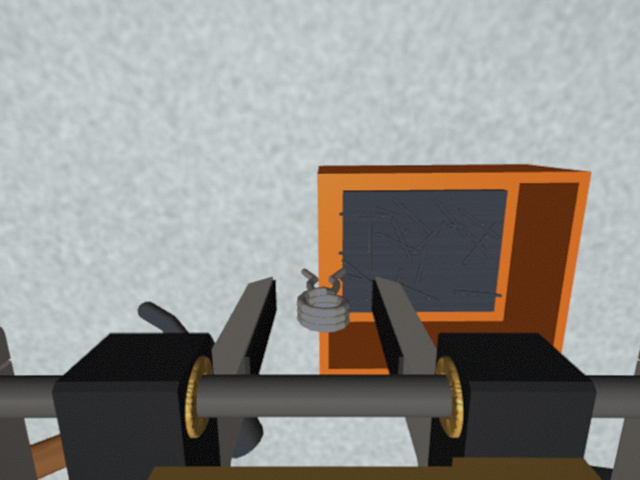

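The coil at (323,310) is between the open pads and centred. I'll check its position along the pads at close range.

```bash
python3 - <<'E'
from h import *
c=load("w4"); o=ctrl.get_obs()
P=np.array([dep(c,u,v) for u in range(294,354) for v in range(262,335)]); g=P[(P[:,2]>.076)&(P[:,2]<.12)]
R0=Rn.from_euler('xyz',o['eef_rot']); q=R0.inv().apply(g-o['ee_pos'])
print(np.percentile(q,[1,99],axis=0).round(4), g[:,2].max())
top=q[g[:,2]>.094]; print(top.min(0).round(4),top.max(0).round(4))
E
```

```text
[[-0.0045 -0.0116 -0.0102]
 [ 0.0073  0.0109  0.012 ]] 0.10066591660698246
[-0.0054 -0.0105 -0.0106] [ 0.0066  0.0098 -0.0039]
```

Emit:
send_rows(series=[[0,0,0,0.0005,0,0.0015,-0.3],[0,0,0,0.0005,0,0.0015,-0.5],[0,0,0,0.0005,0,0.0015,-0.6],[0,0,0,0.0005,0,0.0015,-0.8],[0,0,0,0.0005,0,0.0015,-1],[0,0,0,0.0005,0,0.0015,-1],[0,0,0,0.0005,0,0.0015,-1]], force=40)

```text
time_s: 7.6
ee_pos: [0.5008, -0.302, 0.0872]
eef_rot: [3.141, 0.0, 1.649]
force: [-0.9, -0.6, 4.4]
grip_width: 0.0237
```

Emit:
send_rows(series=[[0,0,0,0,0,0,-1],[0,0,0,0,0,-0.02,-1],[0,0,0,0,0,-0.05,-1],[0,0,0,0,0,-0.09,-1],[0,0,0,0,0,-0.12,-1],[0,0,0,0,0,-0.12,-1]])

```text
time_s: 8.2
ee_pos: [0.5017, -0.3026, 0.211]
eef_rot: [3.137, 0.004, 1.649]
force: [0.2, 0.1, -0.9]
grip_width: 0.0235
```

```bash
python3 - <<'E'
from h import *
c=snap("wrist","w5"); o=ctrl.get_obs(); print(o['ee_pos'],o['eef_rot'],o['force'],o['grip_width'])
cv2.imwrite("pics/w5z.png",cv2.resize(c["pixels"][230:380,240:410,::-1],None,fx=4,fy=4,interpolation=2))
E
```

```text
[ 0.5010903  -0.30212342  0.20832683] [3.13940017e+00 1.77341166e-03 1.64891873e+00] [ 0.05435511  0.39594598 -1.49036926] 0.023601717585026858
```

View pics/w5z.png

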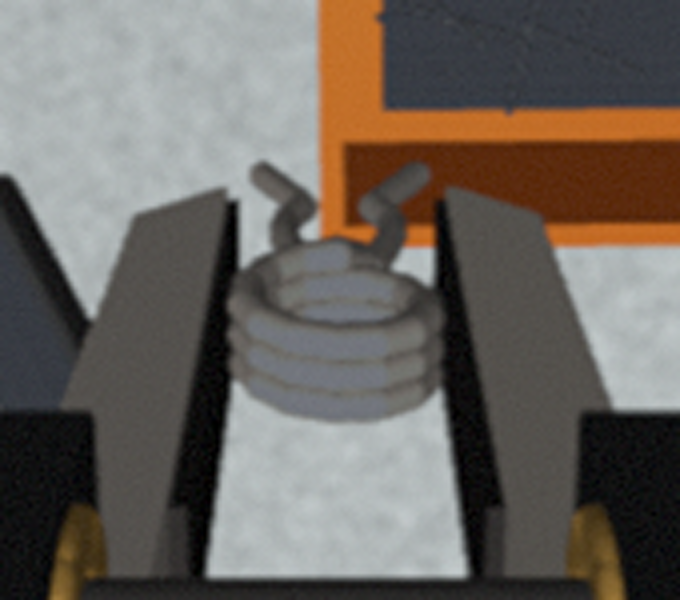

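The clip is held symmetrically by its coil with the legs straight down. Next I'll measure it in the tool frame and work out the place move.

```bash
python3 - <<'E'
from h import *
c=load("w5"); o=ctrl.get_obs(); R0=Rn.from_euler('xyz',o['eef_rot'])
P=np.array([[u,v,*R0.inv().apply(dep(c,u,v)-o['ee_pos'])] for u in range(297,351) for v in range(268,337)])
g=P[(P[:,4]<.02)&(P[:,4]>-.02)]
print(np.percentile(g[:,2:],[1,50,99],axis=0).round(4)); t=g[g[:,4]<-.006]; print(t[:,2:].min(0),t[:,2:].max(0))
# leg tips
P=np.array([[u,v,*R0.inv().apply(dep(c,u,v)-o['ee_pos'])] for u in range(300,352) for v in range(267,300)])
l=P[(P[:,4]>.025)&(P[:,4]<.06)]; print(len(l)); 
for a,b in((.025,.035),(.035,.045),(.045,.06)):
    k=l[(l[:,4]>a)&(l[:,4]<b)]; print(a,len(k),k[:,2:].mean(0) if len(k) else '',k[:,3].min(),k[:,3].max())
# camera estimates of fork in tool frame from w1
E
```

```text
[[-0.0057 -0.0111 -0.0153]
 [ 0.0015  0.0005 -0.0091]
 [ 0.0077  0.0126  0.0171]]
[-0.00686731 -0.01090798 -0.01608929] [ 0.00592945  0.01209234 -0.00600067]
329
0.025 124 [0.00049094 0.00105205 0.03017735] -0.007881189662706557 0.009759007164277762
0.035 138 [0.00029075 0.00113391 0.03993869] -0.009659105457802259 0.011688649855262244
0.045 67 [0.00016886 0.00088714 0.04760844] -0.011613640798006546 0.013684490981456991
```

```bash
python3 - <<'E'
from h import *
row([.506,-.063,.209],np.pi/2+.08)
E
```

```text
turn [ 0.13  0.1  -0.11] shift [ 0.238   0.0236 -0.001 ]
```

Emit:
send_rows(series=[[0,0,0,0.04,0.004,0,-1],[0,0,0,0.08,0.008,0,-1],[0,0,0,0.12,0.012,0,-1],[0,0,0,0.16,0.016,0,-1],[0,0,0,0.2,0.02,0,-1],[0,0,0,0.238,0.0235,0,-1],[0,0,0,0.238,0.0235,0,-1],[0,0,0,0.238,0.0235,0,-1]])

```text
time_s: 9.05
ee_pos: [0.5052, -0.0623, 0.2058]
eef_rot: [-3.14, -0.0, 1.65]
force: [0.1, -0.6, -0.6]
grip_width: 0.0234
```

```bash
python3 - <<'E'
from h import *
c=snap("wrist","w6"); o=ctrl.get_obs(); print(o['ee_pos'],o['eef_rot'],o['force'],o['grip_width'])
np.save("pics/o6.npy",o,allow_pickle=True)
cv2.imwrite("pics/w6z.png",cv2.resize(c["pixels"][160:360,240:440,::-1],None,fx=3,fy=3,interpolation=2))
E
```

```text
[ 0.50523499 -0.0630633   0.20590218] [-3.13991592e+00 -2.66417624e-04  1.64916472e+00] [ 0.531262   -0.34468682 -0.82952626] 0.023440116112753664
```

View pics/w6z.png

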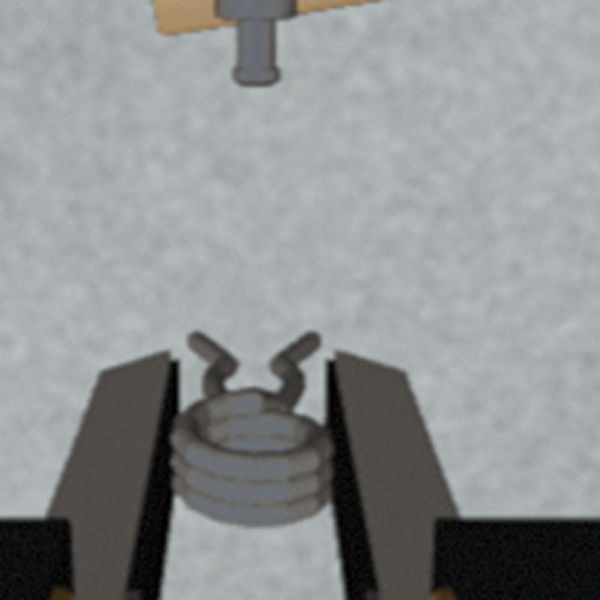

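The groove runs at about rows 166–182, columns 320–331, with the collar at rows 182–188.

```bash
python3 - <<'E'
from h import *
c=load("w6"); o=np.load("pics/o6.npy",allow_pickle=True).item(); R0=Rn.from_euler('xyz',o['eef_rot'])
for v in range(150,192,2):
    k=np.array([[u,*R0.inv().apply(dep(c,u,v)-o['ee_pos'])] for u in range(305,350)])
    k=k[(k[:,3]>.12)&(k[:,3]<.155)]
    if len(k): print(v,k[0,0],k[-1,0],"x",np.median(k[:,1]).round(4),"y",k[0,2].round(4),k[-1,2].round(4),"mid",((k[0,2]+k[-1,2])/2).round(4),"ztop",k[:,3].min().round(4))
# fork face: camera rows above
for v in range(120,170,4): print(v, R0.inv().apply(dep(c,320,v)-o['ee_pos']).round(4))
E
```

```text
150 305.0 349.0 x 0.0675 y -0.0137 0.0183 mid 0.0023 ztop 0.1292
152 305.0 349.0 x 0.0661 y -0.0136 0.0183 mid 0.0023 ztop 0.1299
154 305.0 349.0 x 0.0647 y -0.0137 0.0184 mid 0.0024 ztop 0.1301
156 311.0 338.0 x 0.0631 y -0.0097 0.0108 mid 0.0005 ztop 0.1334
158 311.0 338.0 x 0.0617 y -0.0097 0.0107 mid 0.0005 ztop 0.1333
160 311.0 338.0 x 0.0603 y -0.0097 0.0108 mid 0.0005 ztop 0.1325
162 311.0 338.0 x 0.0588 y -0.0098 0.0108 mid 0.0005 ztop 0.133
164 311.0 338.0 x 0.0573 y -0.0098 0.0108 mid 0.0005 ztop 0.1338
166 314.0 335.0 x 0.0559 y -0.0074 0.0084 mid 0.0005 ztop 0.1335
168 319.0 331.0 x 0.054 y -0.0036 0.0055 mid 0.0009 ztop 0.139
170 319.0 331.0 x 0.0526 y -0.0036 0.0055 mid 0.0009 ztop 0.1392
172 319.0 331.0 x 0.051 y -0.0036 0.0056 mid 0.001 ztop 0.1385
174 319.0 331.0 x 0.0495 y -0.0037 0.0055 mid 0.0009 ztop 0.1394
176 319.0 331.0 x 0.048 y -0.0037 0.0056 mid 0.001 ztop 0.1398
178 319.0 331.0 x 0.0465 y -0.0037 0.0056 mid 0.0009 ztop 0.1394
180 319.0 331.0 x 0.045 y -0.0036 0.0056 mid 0.001 ztop 0.1401
182 318.0 331.0 x 0.0435 y -0.0045 0.0056 mid 0.0006 ztop 0.1398
184 317.0 332.0 x 0.0421 y -0.0052 0.0063 mid 0.0006 ztop 0.1378
186 317.0 332.0 x 0.0405 y -0.0052 0.0064 mid 0.0006 ztop 0.1378
188 320.0 330.0 x 0.039 y -0.0029 0.0048 mid 0.001 ztop 0.1389
120 [ 0.0883 -0.0027  0.1326]
124 [ 0.0856 -0.0027  0.1331]
128 [ 0.0829 -0.0028  0.1332]
132 [ 0.0801 -0.0027  0.1319]
136 [ 0.0773 -0.0028  0.1335]
140 [ 0.0745 -0.0028  0.1324]
144 [ 0.0717 -0.0028  0.1393]
148 [ 0.069  -0.0027  0.1309]
152 [ 0.0661 -0.0028  0.1313]
156 [ 0.0632 -0.0028  0.1347]
160 [ 0.0603 -0.0028  0.1337]
164 [ 0.0574 -0.0028  0.1343]
168 [ 0.054  -0.0029  0.1409]
```

The groove middle is at tool x +0.050 and tool y +0.0008, and the clip's own measured bias is +0.0008, so there is no lateral correction. I'll move above it and lower to just over the pin.

Emit:
send_rows(series=[[0,0,0,0.025,0,0,-1],[0,0,0,0.05,0,0,-1],[0,0,0,0.05,0,0.02,-1],[0,0,0,0.05,0,0.04,-1],[0,0,0,0.05,0,0.06,-1],[0,0,0,0.05,0,0.076,-1],[0,0,0,0.05,0,0.076,-1],[0,0,0,0.05,0,0.076,-1]], force=50)

```text
time_s: 9.9
ee_pos: [0.5017, -0.0138, 0.131]
eef_rot: [-3.141, -0.0, 1.648]
force: [0.2, 0.1, -0.0]
grip_width: 0.0236
```

```bash
python3 - <<'E'
from h import *
c=snap("wrist","w7"); o=ctrl.get_obs(); print(o['ee_pos'],o['eef_rot'],o['force'],o['grip_width'])
s=snap("scene","s7")
a=cv2.resize(c["pixels"][220:380,240:400,::-1],(400,400),interpolation=2);b=cv2.resize(s["pixels"][200:270,270:340,::-1],(400,400),interpolation=2)
cv2.imwrite("pics/w7z.png",np.hstack([a,b]))
E
```

```text
[ 0.50194502 -0.01359908  0.13151439] [3.14108765e+00 1.18959764e-04 1.64791909e+00] [ 0.31271311  0.48889952 -0.62322425] 0.023475164012751317
```

View pics/w7z.png

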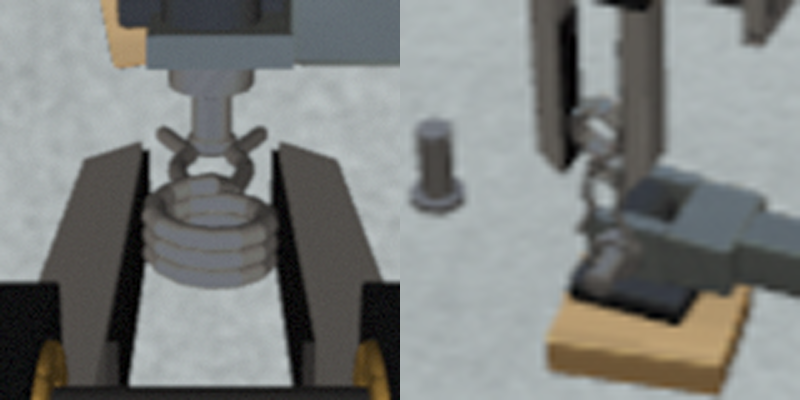

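The legs straddle the groove symmetrically (column ~212 in the left crop). Descending now.

Emit:
send_rows(series=[[0,0,0,0,0,0.004,-1],[0,0,0,0,0,0.008,-1],[0,0,0,0,0,0.012,-1],[0,0,0,0,0,0.016,-1],[0,0,0,0,0,0.018,-1]])

```text
time_s: 10.5
ee_pos: [0.5015, -0.0129, 0.1124]
eef_rot: [-3.141, -0.0, 1.649]
force: [-0.7, 0.4, -0.5]
grip_width: 0.0232
```

Emit:
send_rows(series=[[0,0,0,0,0,0.001,-1],[0,0,0,0,0,0.002,-1],[0,0,0,0,0,0.003,-1]])

```text
time_s: 10.8
ee_pos: [0.5017, -0.0129, 0.11]
eef_rot: [3.141, 0.0, 1.649]
force: [0.7, -0.1, -1.4]
grip_width: 0.0232
```

Emit:
send_rows(series=[[0,0,0,0,0,0.001,-1],[0,0,0,0,0,0.002,-1]])

```text
time_s: 11.0
ee_pos: [0.5017, -0.0129, 0.1079]
eef_rot: [3.141, 0.0, 1.649]
force: [0.6, -0.1, -1.2]
grip_width: 0.0236
```

Emit:
send_rows(series=[[0,0,0,0,0,0.001,-1],[0,0,0,0,0,0.001,-1]])

```text
time_s: 11.2
ee_pos: [0.5016, -0.0129, 0.1068]
eef_rot: [-3.141, 0.0, 1.649]
force: [0.2, -0.8, -0.1]
grip_width: 0.0233
```

Emit:
send_rows(series=[[0,0,0,0,0,0.001,-1],[0,0,0,0,0,0.002,-1]])

```text
time_s: 11.4
ee_pos: [0.5017, -0.0129, 0.105]
eef_rot: [3.141, 0.0, 1.649]
force: [-0.3, 0.6, 2.2]
grip_width: 0.0234
```

Emit:
send_rows(series=[[0,0,0,0,0,0.001,-1],[0,0,0,0,0,0.002,-1]])

```text
time_s: 11.6
ee_pos: [0.5017, -0.013, 0.103]
eef_rot: [3.141, 0.0, 1.649]
force: [0.1, 0.5, 2.4]
grip_width: 0.0233
```

Emit:
send_rows(series=[[0,0,0,0,0,0.001,-1],[0,0,0,0,0,0.002,-1]])

```text
time_s: 11.8
ee_pos: [0.5018, -0.0129, 0.101]
eef_rot: [3.141, 0.0, 1.649]
force: [-0.3, 0.4, 2.8]
grip_width: 0.0236
```

Emit:
send_rows(series=[[0,0,0,0,0,0.001,-1]])

```text
time_s: 11.9
ee_pos: [0.5018, -0.0129, 0.1]
eef_rot: [3.141, 0.0, 1.649]
force: [0.1, -0.4, 3.0]
grip_width: 0.0232
```

Contact came at about z 0.1055, and the arm is now yielding softly at ~0.3 N/mm. I'll keep going until it lands.

Emit:
send_rows(series=[[0,0,0,0,0,0.001,-1],[0,0,0,0,0,0.002,-1]])

```text
time_s: 12.1
ee_pos: [0.5017, -0.0129, 0.098]
eef_rot: [3.141, 0.0, 1.649]
force: [-0.9, 0.4, 3.6]
grip_width: 0.0237
```

Emit:
send_rows(series=[[0,0,0,0,0,0.001,-1],[0,0,0,0,0,0.002,-1]])

```text
time_s: 12.3
ee_pos: [0.5018, -0.0129, 0.096]
eef_rot: [3.141, 0.0, 1.649]
force: [0.9, -0.2, 6.1]
grip_width: 0.0231
```

Emit:
send_rows(series=[[0,0,0,0,0,0.001,-1]])

```text
time_s: 12.4
ee_pos: [0.5018, -0.013, 0.0951]
eef_rot: [3.141, 0.0, 1.649]
force: [-0.5, 0.2, 8.5]
grip_width: 0.0235
```

Emit:
send_rows(series=[[0,0,0,0,0,0.001,-1]])

```text
time_s: 12.5
ee_pos: [0.5019, -0.013, 0.0943]
eef_rot: [3.141, 0.0, 1.649]
force: [0.3, -1.6, 8.2]
grip_width: 0.0232
```

Emit:
send_rows(series=[[0,0,0,0,0,0.001,-1]])

```text
time_s: 12.6
ee_pos: [0.5019, -0.013, 0.0933]
eef_rot: [3.141, 0.0, 1.649]
force: [-0.1, 2.9, 7.7]
grip_width: 0.024
```

Emit:
send_rows(series=[[0,0,0,0,0,0.001,-1]])

```text
time_s: 12.7
ee_pos: [0.5019, -0.013, 0.0923]
eef_rot: [3.141, 0.0, 1.649]
force: [-0.8, -2.9, 4.5]
grip_width: 0.0232
```

Emit:
send_rows(series=[[0,0,0,0,0,0.001,-1]])

```text
time_s: 12.8
ee_pos: [0.5018, -0.013, 0.0911]
eef_rot: [3.141, 0.0, 1.649]
force: [0.8, 0.6, 4.3]
grip_width: 0.0236
```

Emit:
send_rows(series=[[0,0,0,0,0,0.001,-1]])

```text
time_s: 12.9
ee_pos: [0.5017, -0.0129, 0.0899]
eef_rot: [3.141, -0.0, 1.649]
force: [-0.2, -0.1, 2.6]
grip_width: 0.0235
```

The force peaked at about 8 N and then dropped, so the bulge has passed. I'll continue until the crook stops.

Emit:
send_rows(series=[[0,0,0,0,0,0.001,-1]])

```text
time_s: 13.0
ee_pos: [0.5015, -0.0129, 0.0887]
eef_rot: [-3.141, -0.0, 1.649]
force: [0.3, 0.6, 2.5]
grip_width: 0.0233
```

Emit:
send_rows(series=[[0,0,0,0,0,0.001,-1]])

```text
time_s: 13.1
ee_pos: [0.5015, -0.0129, 0.0877]
eef_rot: [-3.141, -0.0, 1.649]
force: [0.3, 0.0, 1.1]
grip_width: 0.0234
```

Emit:
send_rows(series=[[0,0,0,0,0,0.001,-1]])

```text
time_s: 13.2
ee_pos: [0.5016, -0.0129, 0.0868]
eef_rot: [-3.141, -0.0, 1.649]
force: [0.8, 0.8, 2.5]
grip_width: 0.0236
```

Emit:
send_rows(series=[[0,0,0,0,0,0.001,-1]])

```text
time_s: 13.3
ee_pos: [0.5016, -0.0129, 0.0858]
eef_rot: [-3.141, -0.0, 1.649]
force: [0.4, 0.9, 2.1]
grip_width: 0.0233
```

Emit:
send_rows(series=[[0,0,0,0,0,0.001,-1]])

```text
time_s: 13.4
ee_pos: [0.5017, -0.0129, 0.0849]
eef_rot: [3.142, 0.0, 1.649]
force: [-0.1, 0.7, 2.3]
grip_width: 0.0234
```

Emit:
send_rows(series=[[0,0,0,0,0,0.001,-1]])

```text
time_s: 13.5
ee_pos: [0.5017, -0.0129, 0.0839]
eef_rot: [3.141, 0.0, 1.649]
force: [0.1, 0.2, 3.8]
grip_width: 0.0237
```

Emit:
send_rows(series=[[0,0,0,0,0,0.001,-1]])

```text
time_s: 13.6
ee_pos: [0.5017, -0.0129, 0.0829]
eef_rot: [3.141, -0.0, 1.649]
force: [0.0, 1.6, 3.3]
grip_width: 0.0233
```

Emit:
send_rows(series=[[0,0,0,0,0,0.001,-1]])

```text
time_s: 13.7
ee_pos: [0.5017, -0.0129, 0.0819]
eef_rot: [3.141, -0.0, 1.649]
force: [-0.6, 0.3, 4.5]
grip_width: 0.0233
```

Emit:
send_rows(series=[[0,0,0,0,0,0.001,-1]])

```text
time_s: 13.8
ee_pos: [0.502, -0.013, 0.0814]
eef_rot: [3.141, 0.0, 1.649]
force: [-1.6, 1.2, 13.6]
grip_width: 0.0233
```

Emit:
send_rows(series=[[0,0,0,0,0,0.001,-1]])

```text
time_s: 13.9
ee_pos: [0.5022, -0.013, 0.081]
eef_rot: [3.14, 0.0, 1.649]
force: [-5.2, -0.1, 22.4]
grip_width: 0.0238
```

```bash
python3 - <<'E'
from h import *
s=snap("scene","s8");c=snap("wrist","w8"); o=ctrl.get_obs(); print(o['ee_pos'],o['force'])
a=cv2.resize(c["pixels"][220:380,240:400,::-1],(400,400),interpolation=2);b=cv2.resize(s["pixels"][200:270,270:340,::-1],(400,400),interpolation=2)
cv2.imwrite("pics/w8z.png",np.hstack([a,b]))
E
```

```text
[ 0.5022558  -0.01297352  0.08114147] [-3.3775898   1.45738959 17.54925196]
```

View pics/w8z.png

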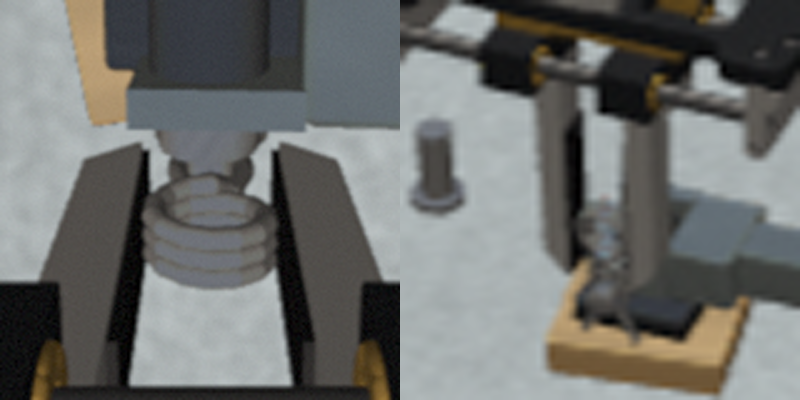

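The crook stopped hard at z 0.081 (expected 0.082), and the view shows the legs well below the groove. I'll back off and let the sprung arm rise gently while still holding.

Emit:
send_rows(series=[[0,0,0,0,0,-0.002,-1],[0,0,0,0,0,-0.004,-1],[0,0,0,0,0,-0.006,-1],[0,0,0,0,0,-0.008,-1],[0,0,0,0,0,-0.009,-1]])

```text
time_s: 14.5
ee_pos: [0.5016, -0.0129, 0.089]
eef_rot: [-3.141, -0.0, 1.649]
force: [0.4, 0.6, 1.0]
grip_width: 0.0229
```

Emit:
send_rows(series=[[0,0,0,0,0,-0.001,-1],[0,0,0,0,0,-0.0015,-1]])

```text
time_s: 14.7
ee_pos: [0.5016, -0.0129, 0.0904]
eef_rot: [-3.141, -0.0, 1.649]
force: [0.7, 0.8, 1.6]
grip_width: 0.0235
```

Emit:
send_rows(series=[[0,0,0,0,0,0,-0.3],[0,0,0,0,0,0,-0.2],[0,0,0,0,0,0,-0.1],[0,0,0,0,0,0,0],[0,0,0,0,0,0,0]])

```text
time_s: 15.2
ee_pos: [0.5016, -0.0129, 0.0904]
eef_rot: [-3.141, 0.0, 1.649]
force: [-0.3, 0.1, 0.0]
grip_width: 0.0465
```

Emit:
send_rows(series=[[0,0,0,0,0,-0.01,0],[0,0,0,0,0,-0.03,0],[0,0,0,0,0,-0.06,0],[0,0,0,0,0,-0.1,0],[0,0,0,-0.04,0,-0.13,0],[0,0,0,-0.05,0,-0.13,0],[0,0,0,-0.05,0,-0.13,0]])

```text
time_s: 15.9
ee_pos: [0.5055, -0.0638, 0.2209]
eef_rot: [3.141, 0.0, 1.647]
force: [0.4, -0.2, -0.7]
grip_width: 0.0473
```

```bash
python3 - <<'E'
from h import *
s=snap("scene","s9");c=snap("wrist","w9"); o=ctrl.get_obs(); print(o['ee_pos'],o['force'],o['grip_width'])
a=cv2.resize(c["pixels"][130:270,250:390,::-1],(400,400),interpolation=2);b=cv2.resize(s["pixels"][210:280,275:345,::-1],(400,400),interpolation=2)
cv2.imwrite("pics/w9z.png",np.hstack([a,b])); snap("top","t9")
E
```

```text
[ 0.50503283 -0.06232663  0.21951255] [-0.19858576 -0.03448122 -0.00098661] 0.04647338437442111
```

View pics/w9z.png

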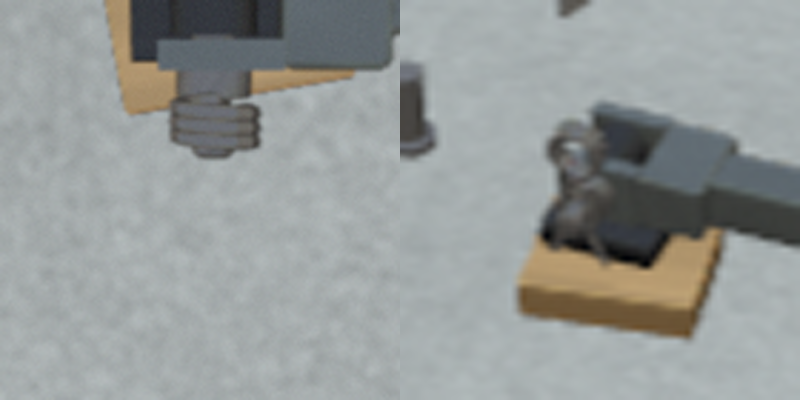

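The clip stays upright on the groove after release, snug between boss and collar. One last numerical check of coil height and the head gap.

```bash
python3 - <<'E'
from h import *
c=load("w9")
P=np.array([dep(c,u,v) for u in range(305,345) for v in range(155,190)]); g=P[(P[:,2]>.085)&(P[:,2]<.12)]
print("coil", np.percentile(g,[2,98],axis=0).round(4)); h=g[g[:,2]>.097]; print("y range top",h[:,1].min().round(4),h[:,1].max().round(4),"centre x",(g[:,0].min()+g[:,0].max())/2)
for u in(318,322,326): print([(v,*dep(c,u,v)[1:].round(4)) for v in range(110,120,3)])
t=load("t9"); cv2.imwrite("pics/t9z.png",cv2.resize(t["pixels"][220:290,260:330,::-1],(500,500),interpolation=2))
d0=load("top0")["pixels"].astype(int);d=np.abs(t["pixels"].astype(int)-d0).sum(2)>90
for n,(u0,v0,u1,v1) in dict(box=(395,195,465,265),glue=(115,280,170,320),hammer=(445,268,530,382),chisel=(365,145,470,168),spare=(268,300,288,318)).items(): print(n,d[v0:v1,u0:u1].sum())
E
```

```text
coil [[ 0.4908 -0.0171  0.0872]
 [ 0.5126 -0.0068  0.1042]]
y range top -0.0178 -0.0067 centre x 0.501730010923432
[(110, np.float64(0.032), np.float64(0.0727)), (113, np.float64(0.0298), np.float64(0.073)), (116, np.float64(0.0278), np.float64(0.0714)), (119, np.float64(0.0255), np.float64(0.0734))]
[(110, np.float64(0.0322), np.float64(0.0732)), (113, np.float64(0.0299), np.float64(0.0747)), (116, np.float64(0.0279), np.float64(0.0735)), (119, np.float64(0.0258), np.float64(0.0732))]
[(110, np.float64(0.0323), np.float64(0.0739)), (113, np.float64(0.0303), np.float64(0.0721)), (116, np.float64(0.0281), np.float64(0.0747)), (119, np.float64(0.026), np.float64(0.0738))]
box 70
glue 0
hammer 0
chisel 0
spare 286
```

View pics/t9z.png

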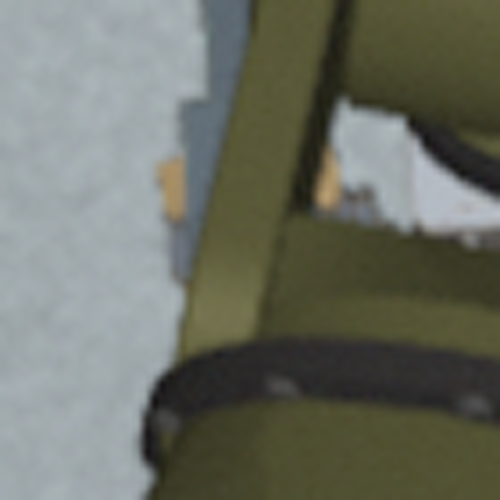

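Coil top is at 0.104, matching the 0.104 expected when home. The arm hides the head and spare pin from the top camera, so I'll shift the wrist camera to see the head side.

Emit:
send_rows(series=[[0,0,0,0.04,0,-0.01,0],[0,0,0,0.08,0,-0.01,0],[0,0,0,0.09,0,-0.01,0],[0,0,0,0.09,0,-0.01,0],[0,0,0,0.09,0,-0.01,0]])

```text
time_s: 16.55
ee_pos: [0.4984, 0.0268, 0.23]
eef_rot: [-3.141, 0.0, 1.65]
force: [0.6, -1.3, -0.4]
grip_width: 0.0472
```

```bash
python3 - <<'E'
from h import *
c=snap("wrist","w10"); cv2.imwrite("pics/w10z.png",cv2.resize(c["pixels"][150:300,180:380,::-1],(800,600),interpolation=2))
for v in range(195,222): print(v,*dep(c,323,v).round(4))
E
```

```text
195 0.4957 0.0492 0.015
196 0.4958 0.0485 0.0168
197 0.4959 0.0474 0.0156
198 0.496 0.0466 0.017
199 0.496 0.0459 0.0186
200 0.4961 0.0448 0.0177
201 0.4962 0.0438 0.0175
202 0.4959 0.0487 0.0551
203 0.4959 0.0487 0.0609
204 0.496 0.0487 0.0663
205 0.496 0.0486 0.071
206 0.496 0.048 0.0718
207 0.4961 0.047 0.0713
208 0.4962 0.0464 0.0723
209 0.4962 0.0453 0.0708
210 0.4963 0.0445 0.0713
211 0.4963 0.0441 0.0737
212 0.4964 0.0429 0.0716
213 0.4965 0.0424 0.0733
214 0.4965 0.0417 0.0741
215 0.4966 0.041 0.0746
216 0.4967 0.0401 0.0744
217 0.4967 0.0395 0.0756
218 0.4968 0.0383 0.0736
219 0.4969 0.0376 0.0744
220 0.4969 0.0368 0.0746
221 0.497 0.0359 0.0739
```

View pics/w10z.png

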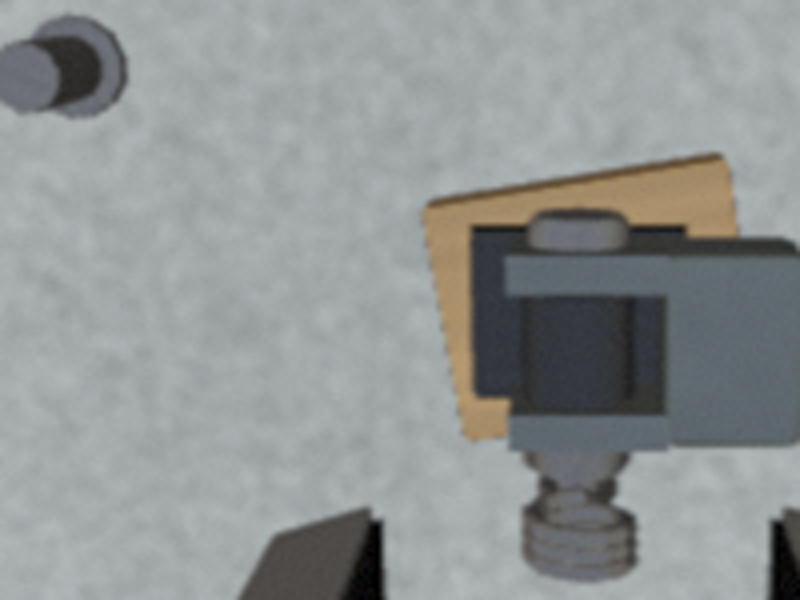

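The head lies flush on the cheek: its outer face is at y 0.0487 and 6 mm of head brings it to the cheek at about 0.042. The clip is seated, the spare pin is still standing, and the robot is clear. Handing in.

```bash
python3 -c "
from station import ctrl
print(ctrl.hand_in())"
```

```text
the job is handed in; nothing more can be done
None
```

I pushed the pin home, moved the clip from the nail box onto the pin's groove until it snapped on, let go and handed the job in. The robot's clock stood at about 17 s of the 64 s allowed; no verdict is reported.

- **Pin:** It slid in at about 1 N and stopped hard, and I backed off at 13 N. The last wrist picture shows the head flush on the fork, with a gap of about 0 to 0.5 mm.
- **Clip:** The sprung arm yielded about 10 mm before it landed. The legs parted at about 8 N, the force dropped, and then the crook stopped on the groove.
- **Seat:** After release the coil's top measured 104 mm, matching the height expected when fully home. It stood upright between the boss and the end collar.
- **Pressing force:** The last 1 mm step on the clip read 22.4 N, close to the 25 N limit and more than I intended. That is a reading at the end of a step, so I cannot rule out a brief higher peak.
- **Bystanders:** Glue, hammer and chisel showed no change in the top camera.
    - **Nail box:** 70 pixels changed in its region. I put that down to the clip being gone from its rim and did not measure the box again.
    - **Spare pin:** The arm hid it from the top camera. The wrist camera showed it still standing, but I did not measure whether it had moved.

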